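# Test the protection switch under a push-latch cover

## Robot

A 6-joint arm with a two-finger parallel gripper is mounted at the origin on the work surface. World frame = base frame: x ahead of the robot, y to its left, z up, the work surface at z = 0. Lengths are in m, angles in rad, forces in N, time in s.
With the tool pointing down it reaches from about 0.425 to 0.95 m from the base axis. Payload 3.5 kg.
Tool frame: the origin (TCP) lies on the centre line of the jaws, within the pads' length; the fingertips stand 14 mm ahead of it and the grasp point (between the pads) lies 5 mm behind it (tips_ahead is the distance from the TCP to the fingertips, in m); y points along the fingers, z is the direction in which the jaws open and shut, and the axes are right-handed (so a half turn about y gives the same grasp; the last joint's range is limited). The gripper opens to 85 mm and grips with 20 to 120 N. Pads are 22 mm wide; open, the fingers measure 114 mm over their backs; the gripper's body (76 mm by 85 mm) begins 54 mm behind the grasp point. The pads swing forward as they close: fully open they stand 13 mm farther back than shut.
Start: joints at [0.957, 0.286, 1.577, -0, 1.279, -0.15], TCP at [0.302, 0.604, 0.245] pointing down, gripper open.
Joint ranges: [-2.77, 2.77], [-0.9, 2.22], [0.21, 2.48], [-1.53, 4.67], [0.24, 2.81], [-2.84, 2.84]. Speed limits (rad/s): [2.79, 2.79, 3.14, 3.14, 3.14, 3.14].

## Interface

Orientations are given as a unit quaternion [x, y, z, w].
In Python, from plant import get_state, read_camera, sign_off, tips_ahead gives the robot as it stands.
- The arm moves only by the tool send_rows, never from a script. Its argument "plan" is a list of rows, each a list of 2 entries, a list of its own where there are three numbers: the shift along the tool's x, y, z in units of 12 cm (1.0 is 12 cm), then the turn, a rotation vector about the tool's x, y, z in units of 360 degrees (1.0 is 360 degrees). In form: [[[tx, ty, tz], [rx, ry, rz]], ...]. A call has 1 to 12 rows; each row shifts and turns the commanded pose from where the row before left it, along the tool's axes as they then stand; what a row does not reach is not made up. A row lasts 1/10 s, in which the tool goes at most 50 mm and 8.59 degrees, less where a joint would pass 70% of its speed; a pose out of reach is approached as far as the arm can. A call with a number of a shift or a turn outside -1 to 1 is refused whole. A call with a gripper value outside its range is refused whole. "gripper" is the closure, from 0 (fully open) to 1 (shut), set as the call begins (left out, the last holds). The fingers move at their own pace and stop on an object; "grip_force" is the grip in N (left out, the last holds). Time passes only in rows, so rows that do not move let the fingers close. It gives the time, the measured TCP pose, the force and the opening at its end, in the units of the state.
- get_state(): the state, without advancing time (a new reading comes with each control period).
- read_camera(name): name is "scene" or "top" or "wrist"; returns a dict with "img" (400x640x3 uint8, blue, green, red), "fx", "fy", "cx", "cy" (pixels), "world_from_camera" (4x4, takes a point from camera to world coordinates); the wrist camera has in their place "mount" (4x4, takes a point from camera to tool coordinates, whose origin is the TCP and whose axes are the tool frame's). Camera axes: x right, y down, z forward; pixel columns grow to the right and rows downward; lengths in m; the calibration is good to about 2 mm. The wrist camera is an equidistant fisheye: a pixel r from the principal point sees the ray r / f radians off the axis. A picture is of the moment at which its call begins: read the wrist's pose just before it. There is no depth.
- sign_off(): hands the job in, once; it reports no verdict.
The state is a dict: "time": time; "qpos": joint angles; "dq": joint speeds; "joint_efforts": joint torques, N m; "eef_pos": TCP position; "tcp_rot": TCP orientation; "contact_force": force on the tool from outside, world axes, zero at the start; "wrist_torque": the same for the moment, N m; "opening": opening from 0.0 (shut) to 1.0 (fully open).
Only numpy, scipy, OpenCV 4.12 (cv2) and the standard library are available. Lean on these libraries where they do the work, as an engineer would, in place of code of your own. Each camera call takes 0.05 s, during which the arm holds its last target. There are 200 camera calls.

## Task

On the box with the orange cover, press the free end of the cover down and let go so that it pops fully open, press the green test button inside all the way in, then push the cover shut again and press it until it latches, and move clear. Only touch and press: do not pick up or push about anything else on the bench, and leave the box with the blue cover shut.

Things in the scene. Friction and masses are not known exactly. Their poses are not given: they have to be found in the camera images.
- box_a: Grey open-topped box under the orange cover, fixed to the bench, 144 x 146 mm, walls 53 mm high. Origin: middle of its underside; x points away from the robot, from the hinge side to the far side, z up. Its latch, 60 mm high, stands in the far left inner corner (x 42 to 68, y 38 to 68 mm); its thin pin hangs 38 mm down from the cover there.
- orange_cover_hinge (a point): Middle of the orange cover's hinge line, on the box's near (robot-side) edge, 64 mm above the bench; it stays put. Its x axis is level and points from the hinge across the box to the free edge of the shut cover (away from the robot), y runs along the hinge, z is up.
- orange_cover_press (a point): Middle of the white press pad on the orange cover's outer face, 125 mm from the hinge; moves with the cover. x points from hinge to free edge, z out of the outer face. The cover is 150 mm (hinge to free edge) x 154 x 5 mm. Shut, its outer face is 69 mm above the bench. Pressing here: down about 8 mm to a stop, a few N, then let go: this trips the latch each time, to open or to shut.
- orange_cover (a joint): Cover angle, rad: 0 shut and latched; 1.45 fully open, nearly upright, free edge 213 mm above the bench; -0.065 pressed to the stop (the latch trips by -0.05). Released, a spring swings it open in about 2 s and holds it there (about 1 N at the free edge). To shut: push the outer face, now facing the robot, away and down, press to the stop, let go; it returns to 0.
- test_button_top (a point): Centre of the top of the green round test button, 20 mm across, 8 mm proud of the white switch (70 x 54 mm) in the box under the orange cover. z up. It is 47 mm above the bench, 106 mm ahead of the hinge line and 0 to 35 mm to the right of the box's middle as seen from the robot. Reached from above while the cover is open.
- test_button (a joint): Travel of the green test button, m: 0 = out, 0.005 = fully in. Sprung; fully in takes about 4 N.
- blue_cover (a joint): Angle of the blue cover of the second, otherwise equal box, rad, same latch and meaning: 0 = shut and latched. Leave it shut.
- blue_cover_hinge (a point): Middle of the blue cover's hinge line on the second box, with axes and sizes as for the orange one.
- screwdriver: red-handled screwdriver lying on the bench, about 200 mm long. Origin: on the bench below the middle of its length. Loose; not to be disturbed.
- tape: white reel of tape, a ring 96 mm across and 20 mm high. Origin: centre of its underside. Loose; not to be disturbed.
- contactor: grey and black contactor block, 70 x 45 x 80 mm. Origin: centre of its underside. Loose; not to be disturbed.
- terminals: row of grey terminal blocks with one green end block on a short aluminium rail, 45 x 110 x 34 mm. Origin: centre of its underside. Loose; not to be disturbed.
- ferrules: small clear jar with a yellow lid, 52 mm across, 65 mm high. Origin: centre of its underside. Loose; not to be disturbed.
- breaker: white circuit breaker with a blue toggle, 65 x 36 x 78 mm, standing between the two boxes. Origin: centre of its underside. Loose; not to be disturbed.
- mug: white mug, 78 mm across, 90 mm high. Origin: centre of its underside. Loose; not to be disturbed.

How it is judged:
By the outcome, as a careful person would: the job done as asked, in the order asked, and still so for the second after the job is handed in, with the robot touching nothing.
It also fails if it takes over 53 s, if anything falls off the work surface, if the arm or the gripper's body presses on something with over 40 N, if the wrist force passes 120 N, or if a joint passes its speed limit or range.

## Working session

There is one attempt and no reset: what is moved stays moved. The work goes in short steps, Python scripts to look and compute and a tool call to move; the robot and the scene stay as the last step left them, time stands still between calls to the robot, and variables do not carry over. Pictures are saved under pics/ and viewed, about 8 in all and at most 12, crops included, and the job is handed in when it is done.

Besides the shell and the picture viewer there is one more tool, called after ">>>" as name(argument=value, ...) on one line, values as JSON. send_rows: Moves the arm, as the interface text tells. Its arguments: {"type":"object","properties":{"plan":{"type":"array"},"gripper":{"type":"number"},"grip_force":{"type":"number"}},"required":["plan"]}

```bash
mkdir -p pics; ls; python3 - <<'E'
from plant import *
import cv2,numpy as np
s=get_state();print(s, tips_ahead)
for n in("scene","top"):
    c=read_camera(n);cv2.imwrite(f"pics/{n}0.png",c["img"]);np.savez(f"{n}0.npz",**c)
    print(n,c["fx"],c["fy"],c["cx"],c["cy"],np.round(c["world_from_camera"],3).tolist())
E
```

```text
pics
{'time': 0.0, 'qpos': array([ 9.57021415e-01,  2.87174729e-01,  1.57818995e+00,  2.85962387e-05,
        1.27858847e+00, -1.50002817e-01]), 'dq': array([-0.00191089,  0.00308239, -0.00016218,  0.00023957,  0.00109485,
       -0.00021604]), 'joint_efforts': array([-1.03804326e-03, -4.05985236e+01, -2.92622226e+01, -1.59916167e-04,
        5.83714034e-03,  3.64060526e-06]), 'eef_pos': array([0.30154903, 0.60319843, 0.24393408]), 'tcp_rot': array([ 0.68895053, -0.16282541,  0.16218542, -0.68740886]), 'contact_force': array([-0.06243018,  0.65214617, -0.25459751]), 'wrist_torque': array([-0.00423505,  0.02017959, -0.034589  ]), 'opening': 1.0025046886983142} 0.014
scene 364.17105167693796 364.17105167693796 317.78237580012967 198.94329040435724 [[-0.843, 0.302, -0.445, 1.055], [0.537, 0.502, -0.678, 0.705], [0.019, -0.81, -0.586, 0.662], [0.0, 0.0, 0.0, 1.0]]
top 449.4206165689804 449.4206165689804 315.4731077782051 194.3727309707078 [[-0.002, -0.997, 0.074, 0.497], [-1.0, 0.001, -0.009, 0.033], [0.009, -0.074, -0.997, 1.466], [0.0, 0.0, 0.0, 1.0]]
```

View pics/top0.png

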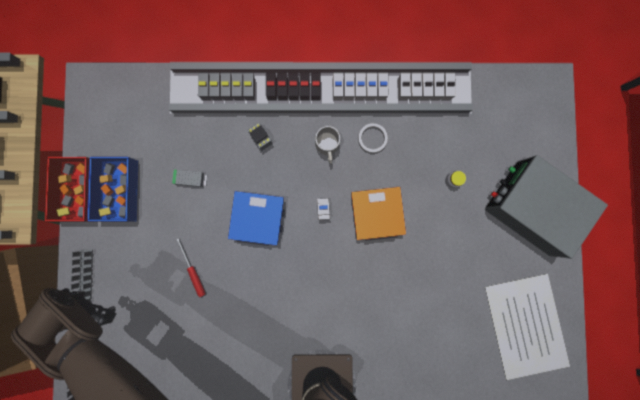

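View pics/scene0.png

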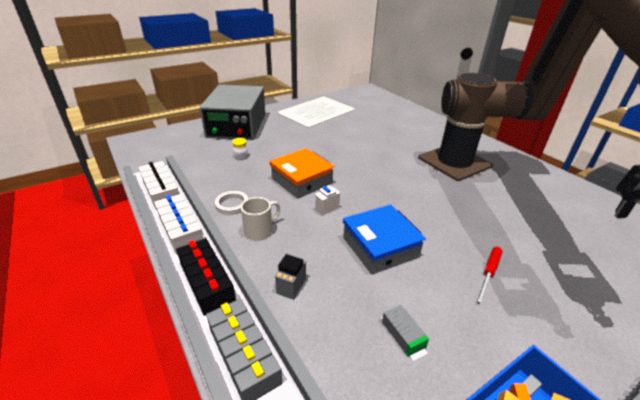

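The top view shows the orange cover around (379,213) with its white pad at (376,197), and the blue one at (257,218) with the breaker between them at (323,209). In the scene view the orange cover is at (302,170).

```bash
cat >h.py <<'E'
import numpy as np,cv2
from scipy.spatial.transform import Rotation as R
def ray(c,u,v):
    T=c["world_from_camera"];d=T[:3,:3]@np.array([(u-c["cx"])/c["fx"],(v-c["cy"])/c["fy"],1.]);return T[:3,3],d
def onz(c,u,v,z):
    o,d=ray(c,u,v);return o+d*(z-o[2])/d[2]
def load(n): return dict(np.load(n+".npz"))
def orange(img):
    h=cv2.cvtColor(img,cv2.COLOR_BGR2HSV);return cv2.inRange(h,(8,150,120),(20,255,255))
def biggest(m):
    return max(cv2.findContours(m,cv2.RETR_EXTERNAL,cv2.CHAIN_APPROX_NONE)[0],key=cv2.contourArea)
E
python3 - <<'E'
from h import *
for n in("top0","scene0"):
    c=load(n);m=orange(c["img"])
    if n=="top0": m[:, :300]=0
    else: m[:140]=0;m[215:]=0
    k=biggest(m);hull=cv2.convexHull(k)
    P=np.array([onz(c,u,v,.069)[:2] for u,v in hull[:,0].astype(float)],np.float32)
    r=cv2.minAreaRect(P);print(n,"rect",r,cv2.boxPoints(r).tolist())
    fill=np.zeros_like(m);cv2.drawContours(fill,[hull],-1,255,-1);fill=cv2.erode(fill,np.ones((3,3)))
    h=cv2.cvtColor(c["img"],cv2.COLOR_BGR2HSV);w=((h[...,1]<110)&(h[...,2]>120)&(fill>0)).astype(np.uint8)
    k=biggest(w);M=cv2.moments(w*1,True);u,v=M["m10"]/M["m00"],M["m01"]/M["m00"]
    print("pad",u,v,w.sum(),onz(c,u,v,.069))
c=load("top0")
print("breaker",onz(c,323,209,.078))
E
```

```text
top0 rect ((0.5423042178153992, -0.1742829978466034), (0.14662431180477142, 0.15053614974021912), 6.213427543640137) [[0.46127626299858093, -0.10739181935787201], [0.47756919264793396, -0.25704365968704224], [0.623332142829895, -0.24117417633533478], [0.607039213180542, -0.09152233600616455]]
pad 376.41975308641975 196.72222222222223 162 [ 0.59366618 -0.17003084  0.069     ]
scene0 rect ((0.5493603944778442, -0.16499245166778564), (0.16358478367328644, 0.17126071453094482), 5.9534735679626465) [[0.4591275155544281, -0.08830752223730087], [0.47689077258110046, -0.25864455103874207], [0.639593243598938, -0.24167737364768982], [0.6218299865722656, -0.07134035229682922]]
pad 288.69135802469134 167.25925925925927 81 [ 0.59200774 -0.1724664   0.069     ]
breaker [ 0.55522648 -0.00294208  0.078     ]
```

```bash
cat >>h.py <<'E'
H=np.array([.468,-.183,.064]); YAW=np.radians(6.2); B=R.from_euler('z',YAW).as_matrix()
def box(p): return H+B@np.asarray(p,float)   # hinge frame -> world
def go(target,Rt=None):
    from plant import get_state
    s=get_state();T=R.from_quat(s["tcp_rot"])
    d=np.asarray(target)-s["eef_pos"]; t=T.as_matrix().T@d/.12
    print("t",round(s["time"],2),"pos",s["eef_pos"].round(4),"hinge-frame",(B.T@(s["eef_pos"]-H)).round(4),"F",s["contact_force"].round(1),"open",round(s["opening"],2))
    print("shift total",t.round(3),"min rows",int(np.ceil(np.linalg.norm(d)/.048)))
    if Rt is not None: 
        v=(T.inv()*R.from_matrix(Rt)).as_rotvec();print("turn total",(v/2/np.pi).round(4),"deg",np.degrees(v).round(1))
def down(k): # tool y down, tool z at box yaw + k*90 deg
    a=YAW+k*np.pi/2;y=np.array([0,0,-1.]);z=np.array([np.cos(a),np.sin(a),0]);return np.c_[np.cross(y,z),y,z]
E
python3 - <<'E'
from h import *;from plant import *
print(R.from_quat(get_state()["tcp_rot"]).as_matrix().round(3))
p=box([.125,0,.005]);print(p)
for k in range(4): go([p[0],p[1],.2],down(k))
E
```

```text
[[ 0.894 -0.001  0.447]
 [-0.447 -0.002  0.894]
 [-0.    -1.    -0.002]]
[ 0.59226887 -0.16950008  0.069     ]
t 0.1 pos [0.3016 0.6032 0.2441] hinge-frame [-0.0805  0.7996  0.1801] F [-0.2  0.3  0.1] open 1.0
shift total [ 5.047  0.376 -4.675] min rows 18
turn total [3.00e-04 1.59e-01 1.00e-04] deg [ 0.1 57.2  0. ]
t 0.1 pos [0.3016 0.6032 0.2441] hinge-frame [-0.0805  0.7996  0.1801] F [-0.2  0.3  0.1] open 1.0
shift total [ 5.047  0.376 -4.675] min rows 18
turn total [ 0.0003 -0.091  -0.0001] deg [  0.1 -32.8  -0. ]
t 0.1 pos [0.3016 0.6032 0.2441] hinge-frame [-0.0805  0.7996  0.1801] F [-0.2  0.3  0.1] open 1.0
shift total [ 5.047  0.376 -4.675] min rows 18
turn total [ 1.00e-04 -3.41e-01 -4.00e-04] deg [ 1.000e-01 -1.228e+02 -1.000e-01]
t 0.1 pos [0.3016 0.6032 0.2441] hinge-frame [-0.0805  0.7996  0.1801] F [-0.2  0.3  0.1] open 1.0
shift total [ 5.047  0.376 -4.675] min rows 18
turn total [2.00e-04 4.09e-01 4.00e-04] deg [1.000e-01 1.472e+02 1.000e-01]
```

>>> send_rows(plan=[[[0.25, 0, -0.235], [0, 0, 0]], [[0.25, 0, -0.235], [0, 0, 0]], [[0.25, 0, -0.235], [0, 0, 0]], [[0.25, 0, -0.235], [0, 0, 0]], [[0.25, 0, -0.235], [0, 0, 0]], [[0.25, 0, -0.235], [0, 0, 0]], [[0.25, 0, -0.235], [0, 0, 0]], [[0.25, 0, -0.235], [0, 0, 0]], [[0.25, 0, -0.235], [0, 0, 0]], [[0.25, 0, -0.235], [0, 0, 0]], [[0.25, 0, -0.235], [0, 0, 0]], [[0.25, 0, -0.235], [0, 0, 0]]], gripper=1)

```text
time: 1.3
eef_pos: [0.4725, 0.1384, 0.245]
tcp_rot: [0.688, -0.163, 0.162, -0.688]
contact_force: [0.6, 0.1, -0.5]
opening: 0.001
```

>>> send_rows(plan=[[[0.25, 0, -0.235], [0, 0, 0]], [[0.25, 0, -0.235], [0, 0, 0]], [[0.25, 0, -0.235], [0, 0, 0]], [[0.25, 0, -0.235], [0, 0, 0]], [[0.25, 0, -0.235], [0, 0, 0]], [[0.25, 0, -0.235], [0, 0, 0]], [[0.25, 0, -0.235], [0, 0, 0]], [[0, 0, 0], [0, -0.0182, 0]], [[0, 0, 0], [0, -0.0182, 0]], [[0, 0, 0], [0, -0.0182, 0]], [[0, 0, 0], [0, -0.0182, 0]], [[0, 0, 0], [0, -0.0182, 0]]])

```text
time: 2.5
eef_pos: [0.5717, -0.1305, 0.2446]
tcp_rot: [-0.706, -0.039, 0.04, 0.706]
contact_force: [-0.0, -0.3, -0.2]
opening: -0.003
```

```bash
python3 - <<'E'
from h import *
p=box([.125,0,.005]);go([p[0],p[1],.095],down(1))
E
```

```text
t 2.5 pos [ 0.5717 -0.1305  0.2446] hinge-frame [0.1087 0.041  0.1806] F [-0.  -0.3 -0.2] open -0.0
shift total [ 0.135  1.246 -0.343] min rows 4
turn total [-0.0001  0.0007 -0.0002] deg [-0.   0.2 -0.1]
```

>>> send_rows(plan=[[[0.034, 0.3, -0.086], [0, 0, 0]], [[0.034, 0.3, -0.086], [0, 0, 0]], [[0.034, 0.3, -0.086], [0, 0, 0]], [[0.034, 0.3, -0.086], [0, 0, 0]], [[0, 0, 0], [0, 0, 0]], [[0, 0.05, 0], [0, 0, 0]], [[0, 0.05, 0], [0, 0, 0]]])

```text
time: 3.2
eef_pos: [0.594, -0.17, 0.0914]
tcp_rot: [0.707, 0.039, -0.037, -0.705]
contact_force: [0.2, -0.4, 0.4]
opening: 0.001
```

```bash
python3 - <<'E'
from h import *
from plant import *
p=box([.125,0,.005]);go([p[0],p[1],.076],down(1))
c=read_camera("scene");i=c["img"][80:260,200:440];cv2.imwrite("pics/s1.png",cv2.resize(i,None,fx=3,fy=3,interpolation=2))
E
```

```text
t 3.2 pos [ 0.594  -0.17    0.0914] hinge-frame [ 0.1266 -0.0007  0.0274] F [ 0.2 -0.4  0.4] open 0.0
shift total [-0.014  0.128  0.006] min rows 1
turn total [0.0003 0.     0.0005] deg [0.1 0.  0.2]
```

View pics/s1.png

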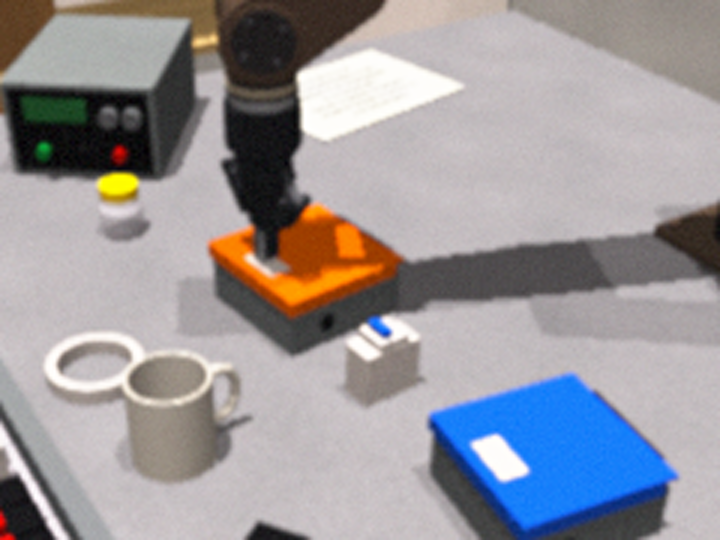

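The crop shows the closed fingertips just above the white pad at (267,262), with the forearm well clear. I'll press now.

>>> send_rows(plan=[[[0, 0.025, 0], [0, 0, 0]], [[0, 0.025, 0], [0, 0, 0]], [[0, 0.025, 0], [0, 0, 0]], [[0, 0.02, 0], [0, 0, 0]], [[0, 0.02, 0], [0, 0, 0]], [[0, 0, 0], [0, 0, 0]]])

```text
time: 3.85
eef_pos: [0.5929, -0.1698, 0.0754]
tcp_rot: [0.706, 0.038, -0.038, -0.706]
contact_force: [0.5, 0.0, 1.0]
opening: 0.001
```

>>> send_rows(plan=[[[0, 0.015, 0], [0, 0, 0]], [[0, 0.015, 0], [0, 0, 0]]])

```text
time: 4.05
eef_pos: [0.5931, -0.17, 0.0749]
tcp_rot: [-0.706, -0.038, 0.039, 0.706]
contact_force: [-7.4, 3.4, 19.6]
opening: -0.0
```

>>> send_rows(plan=[[[0, -0.1, 0], [0, 0, 0]], [[0, -0.35, 0], [0, 0, 0]], [[0, -0.4, 0], [0, 0, 0]], [[0, -0.4, 0], [0, 0, 0]], [[0, -0.4, 0], [0, 0, 0]], [[0, -0.15, 0], [0, 0, 0]], [[0, 0, 0], [0, 0, 0]], [[0, 0, 0], [0, 0, 0]], [[0, 0, 0], [0, 0, 0]], [[0, 0, 0], [0, 0, 0]], [[0, 0, 0], [0, 0, 0]], [[0, 0, 0], [0, 0, 0]]])

```text
time: 5.25
eef_pos: [0.5924, -0.1697, 0.2868]
tcp_rot: [-0.706, -0.038, 0.039, 0.706]
contact_force: [-0.0, 0.5, 0.3]
opening: 0.0
```

>>> send_rows(plan=[[[0, 0, 0], [0, 0, 0]], [[0, 0, 0], [0, 0, 0]], [[0, 0, 0], [0, 0, 0]], [[0, 0, 0], [0, 0, 0]], [[0, 0, 0], [0, 0, 0]], [[0, 0, 0], [0, 0, 0]], [[0, 0, 0], [0, 0, 0]], [[0, 0, 0], [0, 0, 0]], [[0, 0, 0], [0, 0, 0]]])

```text
time: 6.15
eef_pos: [0.5927, -0.1698, 0.2879]
tcp_rot: [0.706, 0.038, -0.038, -0.706]
contact_force: [-0.7, 0.3, -0.7]
opening: -0.002
```

```bash
cat >>h.py <<'E'
def wray(c,s,u,v):
    x,y=u-c["cx"],v-c["cy"];r=np.hypot(x,y)+1e-9;a=r/c["fx"]
    d=np.array([np.sin(a)*x/r,np.sin(a)*y/r,np.cos(a)]);T=R.from_quat(s["tcp_rot"]).as_matrix();M=c["mount"]
    return s["eef_pos"]+T@M[:3,3],T@M[:3,:3]@d
def wonz(c,s,u,v,z):
    o,d=wray(c,s,u,v);return o+d*(z-o[2])/d[2]
def green(img):
    h=cv2.cvtColor(img,cv2.COLOR_BGR2HSV);return cv2.inRange(h,(40,90,50),(85,255,255))
E
python3 - <<'E'
from h import *
from plant import *
s=get_state();c=read_camera("wrist");t=read_camera("top");sc=read_camera("scene")
print(s["time"],s["eef_pos"])
for n,cc in(("w",c),("t",t),("s",sc)):
    nn,l,st,ce=cv2.connectedComponentsWithStats(green(cc["img"]))
    for i in range(1,nn):
        if st[i,4]>8:
            p=wonz(c,s,*ce[i],.047) if n=="w" else onz(cc,*ce[i],.047)
            print(n,ce[i].round(1),st[i].tolist(),"hingeframe",(B.T@(p-H)).round(4))
cv2.imwrite("pics/m2.png",np.hstack([cv2.resize(c["img"],(480,300)),cv2.resize(sc["img"][60:240,200:392],(320,300))]))
E
```

```text
6.15 [ 0.59268709 -0.16978754  0.28792419]
w [291.4 150.5] [284, 143, 15, 16, 173] hingeframe [ 0.1053 -0.0326 -0.017 ]
w [ 29.5 200. ] [24, 182, 11, 37, 82] hingeframe [ 0.1685 -0.5272 -0.017 ]
w [ 55.2 198.6] [50, 193, 12, 12, 87] hingeframe [ 0.1661 -0.4438 -0.017 ]
w [615.9 240.5] [612, 231, 9, 20, 42] hingeframe [ 0.2556  0.6057 -0.017 ]
t [518.7 173.4] [512, 163, 15, 21, 55] hingeframe [ 0.1519 -0.4649 -0.017 ]
t [512.  169.2] [509, 167, 7, 6, 33] hingeframe [ 0.1676 -0.4455 -0.017 ]
t [174.1 176.2] [173, 170, 3, 13, 31] hingeframe [ 0.2625  0.6262 -0.017 ]
t [385.8 201.8] [384, 200, 5, 5, 20] hingeframe [ 0.1081 -0.0315 -0.017 ]
s [217.5 116.1] [207, 112, 21, 9, 153] hingeframe [ 0.1035 -0.5489 -0.017 ]
s [213.9 129.7] [212, 127, 5, 7, 28] hingeframe [ 0.173  -0.4374 -0.017 ]
s [288.3 168.5] [287, 167, 4, 4, 14] hingeframe [ 0.1094 -0.0278 -0.017 ]
s [416.5 344.8] [405, 335, 24, 21, 262] hingeframe [ 0.2822  0.6365 -0.017 ]
```

View pics/m2.png

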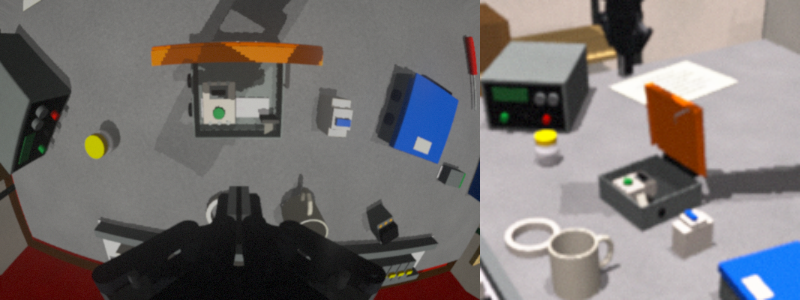

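The orange cover stands upright, and the green button shows at wrist pixel (291,150). All views put it at about (0.106, -0.031) in the hinge frame, which fits the given ranges.

```bash
python3 - <<'E'
from h import *
p=box([.106,-.0315,0]);go([p[0],p[1],.069],down(1))
E
```

```text
t 6.3 pos [ 0.5927 -0.1698  0.2879] hinge-frame [ 0.1254 -0.0003  0.2239] F [ 0.4 -0.5 -0.6] open -0.0
shift total [-0.162  1.824 -0.26 ] min rows 5
turn total [ 0. -0.  0.] deg [ 0. -0.  0.]
```

>>> send_rows(plan=[[[-0.08, 0.05, -0.13], [0, 0, 0]], [[-0.08, 0.3, -0.13], [0, 0, 0]], [[0, 0.38, 0], [0, 0, 0]], [[0, 0.38, 0], [0, 0, 0]], [[0, 0.38, 0], [0, 0, 0]], [[0, 0.25, 0], [0, 0, 0]], [[0, 0, 0], [0, 0, 0]], [[0, 0, 0], [0, 0, 0]]])

```text
time: 7.1
eef_pos: [0.5772, -0.203, 0.0795]
tcp_rot: [-0.706, -0.038, 0.038, 0.706]
contact_force: [0.4, 0.3, 0.5]
opening: 0.004
```

```bash
python3 - <<'E'
from h import *
p=box([.106,-.0315,0]);go([p[0],p[1],.056],down(1))
E
```

```text
t 7.1 pos [ 0.5772 -0.203   0.0795] hinge-frame [ 0.1064 -0.0317  0.0155] F [0.4 0.3 0.5] open 0.0
shift total [-0.003  0.196  0.001] min rows 1
turn total [-0. -0. -0.] deg [-0. -0. -0.]
```

>>> send_rows(plan=[[[0, 0.05, 0], [0, 0, 0]], [[0, 0.05, 0], [0, 0, 0]], [[0, 0.03, 0], [0, 0, 0]], [[0, 0.02, 0], [0, 0, 0]], [[0, 0.015, 0], [0, 0, 0]], [[0, 0.015, 0], [0, 0, 0]], [[0, 0, 0], [0, 0, 0]]])

```text
time: 7.8
eef_pos: [0.5771, -0.2029, 0.0579]
tcp_rot: [0.706, 0.038, -0.038, -0.706]
contact_force: [-0.7, 0.4, 2.0]
opening: -0.003
```

>>> send_rows(plan=[[[0, 0.015, 0], [0, 0, 0]], [[0, 0.015, 0], [0, 0, 0]], [[0, 0, 0], [0, 0, 0]]])

```text
time: 8.1
eef_pos: [0.5772, -0.203, 0.0559]
tcp_rot: [-0.706, -0.038, 0.039, 0.706]
contact_force: [-4.9, 2.5, 12.0]
opening: -0.001
```

>>> send_rows(plan=[[[0, 0.008, 0], [0, 0, 0]], [[0, 0, 0], [0, 0, 0]]])

```text
time: 8.3
eef_pos: [0.5773, -0.203, 0.0559]
tcp_rot: [-0.706, -0.038, 0.039, 0.706]
contact_force: [-6.6, 2.4, 14.9]
opening: 0.004
```

```bash
python3 - <<'E'
from h import *
p=box([-.06,0,0]);go([p[0],p[1],.27],down(1))
E
```

```text
t 8.3 pos [ 0.5773 -0.203   0.0559] hinge-frame [ 0.1065 -0.0317 -0.0081] F [-6.6  2.4 14.9] open 0.0
shift total [-1.389 -1.783  0.265] min rows 6
turn total [-0.0001  0.     -0.0002] deg [-0.   0.  -0.1]
```

>>> send_rows(plan=[[[0, -0.2, 0], [0, 0, 0]], [[0, -0.4, 0], [0, 0, 0]], [[0, -0.4, 0], [0, 0, 0]], [[0, -0.4, 0], [0, 0, 0]], [[0, -0.4, 0], [0, 0, 0]], [[0, -0.15, 0.13], [0, 0, 0]], [[-0.3, 0, 0.13], [0, 0, 0]], [[-0.32, 0, 0], [0, 0, 0]], [[-0.32, 0, 0], [0, 0, 0]], [[-0.32, 0, 0], [0, 0, 0]], [[0, 0, 0], [0, 0, 0]], [[0, 0, 0], [0, 0, 0]]])

```text
time: 9.5
eef_pos: [0.4231, -0.1883, 0.2869]
tcp_rot: [0.706, 0.038, -0.037, -0.706]
contact_force: [-0.1, -0.8, -0.1]
opening: -0.002
```

```bash
python3 - <<'E'
from h import *
from plant import *
p=box([-.045,0,0]);go([p[0],p[1],.199],down(1))
c=read_camera("scene");i=c["img"][60:240,200:440];cv2.imwrite("pics/s3.png",cv2.resize(i,None,fx=3,fy=3,interpolation=2))
E
```

```text
t 9.5 pos [ 0.4231 -0.1883  0.2869] hinge-frame [-0.0453 -0.0004  0.2229] F [-0.1 -0.8 -0.1] open -0.0
shift total [0.001 0.733 0.004] min rows 2
turn total [ 0.0001 -0.0002  0.0002] deg [ 0.  -0.1  0.1]
```

View pics/s3.png

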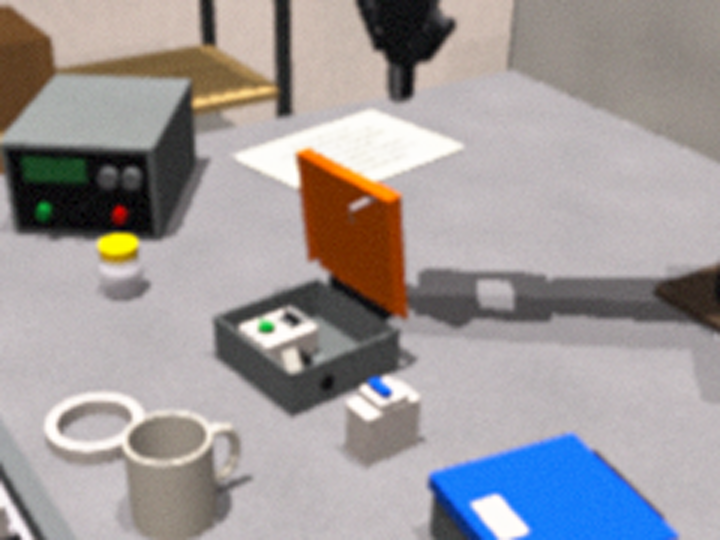

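The crop shows the cover upright with its free edge at (300,155)–(400,200), the box and switch undisturbed, and the gripper now on the robot side. I'll compute the shutting arc next.

>>> send_rows(plan=[[[0, 0.35, 0], [0, 0, 0]], [[0, 0.38, 0], [0, 0, 0]], [[0, 0, 0], [0, 0, 0]], [[0, 0, 0], [0, 0, 0]]])

```text
time: 9.95
eef_pos: [0.4239, -0.188, 0.1992]
tcp_rot: [-0.706, -0.038, 0.039, 0.707]
contact_force: [0.6, -0.1, 0.4]
opening: 0.001
```

```bash
python3 - <<'E'
from h import *
th=np.r_[np.linspace(1.45,.05,19)];r=np.linspace(.125,.136,19)
x=r*np.cos(th)-.005*np.sin(th)-.011;z=r*np.sin(th)+.005*np.cos(th)+.014
go(box([x[0],0,z[0]]),down(1))
print(np.c_[np.diff(x),-np.diff(z)].__truediv__(.12).round(3).tolist(),x[[0,-1]],z[[0,-1]])
E
```

```text
t 9.95 pos [ 0.4239 -0.188   0.1992] hinge-frame [-0.0444 -0.0002  0.1352] F [ 0.6 -0.1  0.4] open 0.0
shift total [ 0.363 -0.029  0.001] min rows 1
turn total [-0.0002  0.0001 -0.0002] deg [-0.1  0.  -0.1]
[[0.081, 0.005], [0.081, 0.011], [0.081, 0.018], [0.079, 0.024], [0.078, 0.03], [0.075, 0.036], [0.073, 0.042], [0.069, 0.048], [0.066, 0.054], [0.062, 0.059], [0.057, 0.064], [0.052, 0.068], [0.047, 0.072], [0.041, 0.076], [0.035, 0.08], [0.029, 0.083], [0.023, 0.085], [0.016, 0.087]] [-0.00090072  0.12458014] [0.13869164 0.02579092]
```

>>> send_rows(plan=[[[0.12, -0.03, 0], [0, 0, 0]], [[0.12, 0, 0], [0, 0, 0]], [[0.12, 0, 0], [0, 0, 0]], [[0.08, 0.005, 0], [0, 0, 0]], [[0.08, 0.01, 0], [0, 0, 0]], [[0.08, 0.02, 0], [0, 0, 0]], [[0.08, 0.025, 0], [0, 0, 0]], [[0.08, 0.03, 0], [0, 0, 0]], [[0.075, 0.035, 0], [0, 0, 0]], [[0.075, 0.04, 0], [0, 0, 0]], [[0.07, 0.05, 0], [0, 0, 0]]])

```text
time: 11.05
eef_pos: [0.5405, -0.1752, 0.1762]
tcp_rot: [-0.706, -0.038, 0.039, 0.706]
contact_force: [-1.4, -0.6, -0.0]
opening: 0.002
```

```bash
python3 - <<'E'
from h import *
from plant import *
go(box([.0,0,.1]),down(1))
c=read_camera("scene");i=c["img"][60:240,200:440];cv2.imwrite("pics/s4.png",cv2.resize(i,None,fx=3,fy=3,interpolation=2))
E
```

```text
t 11.05 pos [ 0.5405 -0.1752  0.1762] hinge-frame [ 0.0729 -0.      0.1122] F [-1.4 -0.6 -0. ] open 0.0
shift total [-0.608  0.102  0.   ] min rows 2
turn total [-0.0001 -0.     -0.0002] deg [-0.  -0.  -0.1]
```

View pics/s4.png

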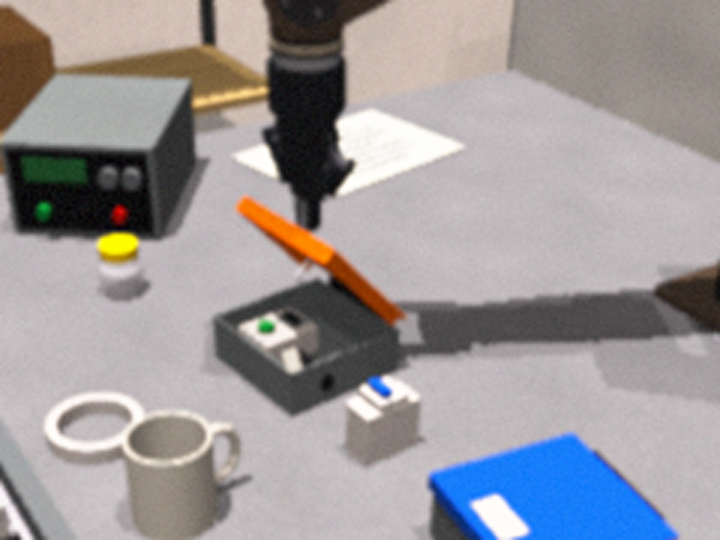

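The cover is now half shut under the tips, with its free edge at (240,205)–(335,260). The arc is working, so I'll continue it.

>>> send_rows(plan=[[[0.065, 0.055, 0], [0, 0, 0]], [[0.06, 0.06, 0], [0, 0, 0]], [[0.055, 0.065, 0], [0, 0, 0]], [[0.05, 0.07, 0], [0, 0, 0]], [[0.045, 0.07, 0], [0, 0, 0]], [[0.04, 0.075, 0], [0, 0, 0]], [[0.035, 0.08, 0], [0, 0, 0]], [[0.03, 0.08, 0], [0, 0, 0]], [[0.025, 0.085, 0], [0, 0, 0]], [[0.015, 0.085, 0], [0, 0, 0]], [[0, 0, 0], [0, 0, 0]]])

```text
time: 12.2
eef_pos: [0.5903, -0.1699, 0.0886]
tcp_rot: [-0.706, -0.038, 0.038, 0.706]
contact_force: [-0.4, -1.7, 0.0]
opening: 0.002
```

```bash
python3 - <<'E'
from h import *
go(box([.125,0,.011]),down(1))
E
```

```text
t 12.2 pos [ 0.5903 -0.1699  0.0886] hinge-frame [ 0.123  -0.0002  0.0246] F [-0.4 -1.7  0. ] open 0.0
shift total [0.017 0.114 0.002] min rows 1
turn total [-0.0001 -0.0001 -0.    ] deg [-0. -0. -0.]
```

>>> send_rows(plan=[[[0.016, 0.02, 0], [0, 0, 0]], [[0, 0.02, 0], [0, 0, 0]], [[0, 0.02, 0], [0, 0, 0]], [[0, 0.02, 0], [0, 0, 0]], [[0, 0.02, 0], [0, 0, 0]], [[0, 0.015, 0], [0, 0, 0]], [[0, 0, 0], [0, 0, 0]]])

```text
time: 12.9
eef_pos: [0.5922, -0.1699, 0.0761]
tcp_rot: [0.706, 0.038, -0.038, -0.706]
contact_force: [1.3, -0.2, 2.2]
opening: -0.003
```

>>> send_rows(plan=[[[0, 0.012, 0], [0, 0, 0]], [[0, 0.012, 0], [0, 0, 0]], [[0, 0, 0], [0, 0, 0]]])

```text
time: 13.2
eef_pos: [0.5923, -0.1699, 0.0752]
tcp_rot: [-0.706, -0.038, 0.039, 0.706]
contact_force: [-3.1, 1.5, 8.9]
opening: -0.003
```

>>> send_rows(plan=[[[0, 0.012, 0], [0, 0, 0]], [[0, 0, 0], [0, 0, 0]]])

```text
time: 13.4
eef_pos: [0.5924, -0.17, 0.0751]
tcp_rot: [-0.706, -0.038, 0.039, 0.706]
contact_force: [-5.7, 2.0, 14.0]
opening: 0.0
```

>>> send_rows(plan=[[[0, -0.15, 0], [0, 0, 0]], [[0, -0.35, 0], [0, 0, 0]], [[0, -0.4, 0], [0, 0, 0]], [[0, -0.4, 0], [0, 0, 0]], [[0, -0.4, 0], [0, 0, 0]], [[0, -0.1, 0], [0, 0, 0]], [[0, 0, 0], [0, 0, 0]], [[0, 0, 0], [0, 0, 0]], [[0, 0, 0], [0, 0, 0]], [[0, 0, 0], [0, 0, 0]], [[0, 0, 0], [0, 0, 0]], [[0, 0, 0], [0, 0, 0]]])

```text
time: 14.6
eef_pos: [0.592, -0.1697, 0.2871]
tcp_rot: [-0.706, -0.038, 0.039, 0.706]
contact_force: [-0.3, -0.1, -0.1]
opening: -0.003
```

>>> send_rows(plan=[[[0, 0, 0], [0, 0, 0]], [[0, 0, 0], [0, 0, 0]], [[0, 0, 0], [0, 0, 0]], [[0, 0, 0], [0, 0, 0]], [[0, 0, 0], [0, 0, 0]], [[0, 0, 0], [0, 0, 0]], [[0, 0, 0], [0, 0, 0]], [[0, 0, 0], [0, 0, 0]], [[0, 0, 0], [0, 0, 0]]])

```text
time: 15.5
eef_pos: [0.5922, -0.1698, 0.2881]
tcp_rot: [0.706, 0.038, -0.038, -0.706]
contact_force: [-0.3, -0.5, -0.5]
opening: 0.003
```

```bash
python3 - <<'E'
from h import *
from plant import *
go(box([.125,0,.2]))
c=read_camera("scene");i=c["img"][60:360,140:520];cv2.imwrite("pics/s5.png",cv2.resize(i,None,fx=2,fy=2,interpolation=2))
p=load("scene0")["img"];q=c["img"]
d=(cv2.absdiff(cv2.GaussianBlur(p,(5,5),0),cv2.GaussianBlur(q,(5,5),0)).max(2)>40).astype(np.uint8)
n,l,st,ce=cv2.connectedComponentsWithStats(d)
print([(st[k].tolist()) for k in range(1,n) if st[k,4]>30])
m=orange(q);m[:140]=0;m[215:]=0;P=orange(p);P[:140]=0;P[215:]=0
print([cv2.boundingRect(biggest(a)) for a in(P,m)])
E
```

```text
t 15.5 pos [ 0.5922 -0.1698  0.2881] hinge-frame [ 0.1249 -0.0003  0.2241] F [-0.3 -0.5 -0.5] open 0.0
shift total [0.001 0.2   0.002] min rows 1
[[267, 0, 27, 107, 2020], [295, 0, 82, 61, 1307], [487, 0, 68, 101, 2383], [533, 0, 107, 120, 5724], [296, 74, 8, 16, 86], [441, 81, 10, 34, 226], [456, 82, 10, 16, 100], [471, 117, 58, 32, 1130], [290, 149, 148, 32, 2045], [475, 150, 146, 178, 6476], [423, 154, 24, 14, 147], [614, 164, 26, 55, 824], [460, 169, 11, 7, 50], [464, 170, 42, 24, 629]]
[(270, 148, 64, 38), (270, 149, 65, 37)]
```

View pics/s5.png

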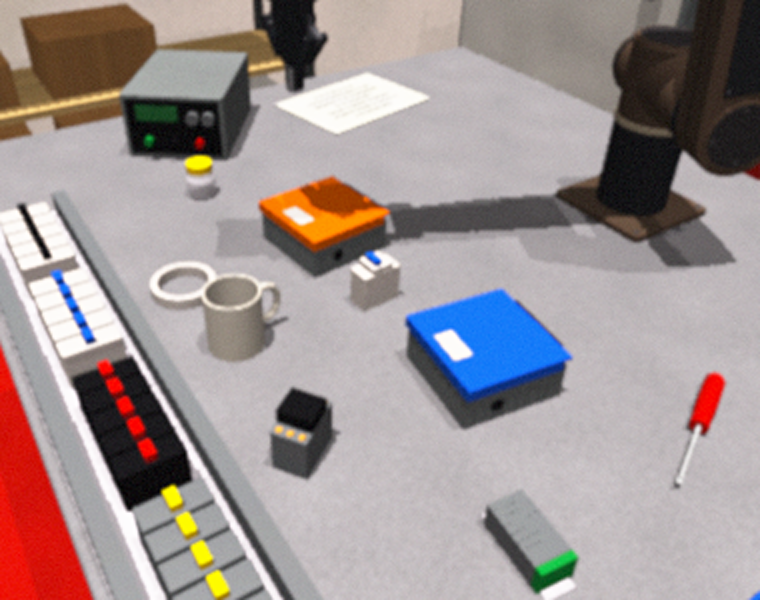

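The orange cover is shut at (323,212) in the crop and its outline matches the start picture. The blue cover is shut, nothing else has moved, and the arm is 20 cm clear. I'm handing in.

```bash
python3 -c "
from plant import *
print(sign_off())"
```

```text
the job is handed in; nothing more can be done
None
```

The job is done and handed in at about 15.6 s of the 53 s allowed:

1. **Opening:** I pressed the orange cover's pad down about 8 mm to its stop (about 20 N) and let go. The cover popped fully open.
2. **Test button:** I pressed the green button about 5 mm until it bottomed. The force was 15 N, where about 4 N is enough.
3. **Closing:** I swung the cover shut, pressed it to its stop (14 N), let go and lifted about 20 cm clear.

**Last checks:** about 2 s after release the orange cover was still shut. Its outline matched the starting picture to within 1 pixel. The blue cover was shut, and comparing the pictures showed changes only from the arm and its shadow. Contact force was back to about zero. No check failed or disagreed. The latch and button were judged from the pictures, forces and travel, since neither joint can be read directly.

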